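Push the stone case home into the photo corner

TASK

Push the wooden stone case along the desk, gently and without gripping or lifting it, until it sits fully home in the low L-shaped aluminium corner stop where cases are photographed: its hinged back flush against the stop's rear leg and its left end flush against the side leg. Leave the two jars and the loupe where they are.

Things in the scene. Friction and masses are not known exactly. Their poses are not given: they have to be found in the camera images.
- stone_case: Closed wooden case, glazed lid (does not open), 130 mm deep (x), 190 wide (y), 46 high, 0.4-0.85 kg, loose. Origin: centre of its underside; x points to its hinged back, y to its left end. A brass lip 24 mm wide at the middle of the front (-x) stands out 4 mm, 37-42 mm above the desk. Starts turned up to 0.28 rad to the stop, 10-65 mm short of the rear leg, 40-105 mm short of the side leg.
- case_back_left (a point): Point on the case's back left upright edge, 20 mm above the desk: (65, 95, 20) mm in the case's frame
- case_back_right (a point): Point on the case's back right upright edge, 20 mm above the desk: (65, -95, 20) mm in the case's frame
- case_front_left (a point): Point on the case's front left upright edge, 20 mm above the desk: (-65, 95, 20) mm in the case's frame
- corner_stop: L-shaped aluminium stop fixed to the desk, bar 14 mm wide, 20 high. Origin: its inner corner on the desk. Rear leg runs 200 mm towards -y (inner face: plane x = 0), side leg 150 mm towards -x (inner face: plane y = 0). The case home in it has its origin at (-65, -95, 0) mm in this frame, not turned. The stop is turned at most 0.2 rad to the robot base.
- jar_front: Bystander: glass jar with black screw cap, 39 mm diameter, 43 mm high, loose; stands past the open end of the stop's side leg. Origin: centre of its underside.
- jar_side: Bystander: glass jar like the other, 39 mm diameter, 43 mm high, loose; stands on the outer (left) side of the side leg. Origin: centre of its underside.
- loupe: Bystander: small folding loupe, 27 x 44 x 14 mm, loose; lies on the outer (left) side of the side leg. Origin: centre of its underside.

How it is judged:
At the end, for the whole second after the job is handed in: The case stands flat and at rest on the desk, both ends of its back within 5 mm of the rear leg and both ends of its left side within 5 mm of the side leg; the two jars and the loupe are within 15 mm of where they stood (x of case_back_left in the frame of corner_stop between -0.005 and 0.004 m and x of case_back_right in the frame of corner_stop between -0.005 and 0.004 m and y of case_back_left in the frame of corner_stop between -0.005 and 0.004 m and y of case_front_left in the frame of corner_stop between -0.005 and 0.004 m and height (world z) of stone_case below 0.005 m and angle between stone_case's own z axis and vertical below 0.05 rad and linear speed of stone_case below 0.01 m/s and distance of each of jar_front, jar_side, loupe from where it was at the start of the episode below 0.015 m); the robot touches nothing.
It fails at once if the case is lifted (8 mm) or tipped (0.1 rad) (height (world z) of stone_case above 0.008 m or angle between stone_case's own z axis and vertical above 0.1 rad).
It fails at once if the case is knocked along faster than 0.5 m/s (linear speed of stone_case above 0.5 m/s).
It fails at once if a jar or the loupe is moved by more than 15 mm (distance of any of jar_front, jar_side, loupe from where it was at the start of the episode above 0.015 m).
It also fails if it takes over 51 s, if anything falls off the work surface, if the arm or the gripper's body presses on something with over 40 N, if the wrist force passes 120 N, or if a joint passes its speed limit or range.

ROBOT

A 6-joint arm with a two-finger parallel gripper is mounted at the origin on a cart in front of the work surface, level with it; the furniture and walls round the work are solid. World frame = base frame: x ahead of the robot, y to its left, z up, the work surface at z = 0. Lengths are in m, angles in rad, forces in N, time in s.
With the tool pointing down it reaches from about 0.15 to 0.775 m from the base axis. Payload 6.1 kg.
Tool frame: the origin (TCP) lies at the very end of the fingers, on their centre line; the grasp point (between the pads) lies 19 mm behind it; z points along the fingers, y is the line along which they close (so a half turn about z gives the same grasp; the last joint's range is limited). The gripper opens to 85 mm and grips with 20 to 120 N. Pads are 22 mm wide; open, the fingers measure 114 mm over their backs; the gripper's body (76 mm by 85 mm) begins 54 mm behind the grasp point. The pads swing forward as they close: fully open they stand 13 mm farther back than shut.
Start: joints at [-1.229, 0.126, -0.04, 1.405, 0, 1.571], TCP at [0.176, -0.495, 0.231] pointing down, gripper open.
Joint ranges: [-2.72, 2.72], [-0.95, 1.95], [-1.27, 1.35], [-1.78, 2.02], [-1.46, 1.47], [-3.14, 3.14]. Speed limits (rad/s): [2.39, 2.39, 3.01, 3.14, 3.14, 3.14].

INTERFACE

Orientations are given as [roll, pitch, yaw] about the fixed x, y, z axes, in that order (R = Rz(yaw) Ry(pitch) Rx(roll)).
In Python, from rig import robot, optics gives the robot as it stands.
- The arm moves only by the tool arm_command, never from a script. Its argument "steps" is a list of rows, each a list of 3 entries, a list of its own where there are three numbers: the shift along the tool's x, y, z in m, then the turn, a rotation vector about the tool's x, y, z in rad, then the opening, from 0 (shut) to 1 (fully open). A call has 1 to 20 rows; each row shifts and turns the commanded pose from where the row before left it, along the tool's axes as they then stand; what a row does not reach is not made up. A row lasts 1/10 s, in which the tool goes at most 50 mm and 8.59 degrees, less where a joint would pass 70% of its speed; a pose out of reach is approached as far as the arm can. A call is refused whole if a number of a shift passes 0.05 or a number of a turn 0.15, either way. A call with a gripper value outside its range is refused whole. The fingers move at their own pace and stop on an object; the grip force is fixed at half the most. Time passes only in rows, so rows that do not move let the fingers close. It gives the time, the measured TCP pose, the force, the opening and the grip force at its end, in the units of the state.
- robot.get_obs(): the state, without advancing time (a new reading comes with each control period).
- optics.get_image(name): name is "scene" or "top"; returns a dict with "img" (400x640x3 uint8, red, green, blue), "z_map" (400x640 float32, m along the optical axis (not along the pixel's ray), 0 where there is no reading), "mtx" (3x3 intrinsics, pixels), "k1" (the pictures are not rectified: a ray, as slopes to the right and down, at radius r is drawn at 1 + k1 r^2 times it, then the intrinsics apply), "rvec" (rotation vector, rad) and "tvec" (3), from world to camera coordinates, as OpenCV has them. Camera axes: x right, y down, z forward; pixel columns grow to the right and rows downward; lengths in m; the calibration is good to about 2 mm. A picture is of the moment at which its call begins.
- robot.close_job(): hands the job in; it is judged then, once.
Trained networks look in the newest picture that a camera, given by its name, has taken for a name from the list of things; names that differ only in an ending like _2 or _b are one class to them, and where a whole thing is asked for, a point or a joint stands for the part that bears it (a point fixed in the world has none). Each returns a list of dicts, best first, with "confidence" (0 to 1); they miss things now and then, are a little off and sometimes report something else, mostly with a low value. They report only what shows in the picture. A call takes as long as a camera call.
- optics.trace(thing, camera): "pixels" (400x640 bool, what is visible of it) and "point" ([column, row] in pixels, amid what is visible of it).
The state is a dict: "t": time; "qpos": joint angles; "joint_velocities": joint speeds; "joint_torque": joint torques, N m; "position": TCP position; "tcp_rot": TCP orientation; "ft_force": force on the tool from outside, world axes, zero at the start; "ft_torque": the same for the moment, N m; "opening": finger opening in m; "grasp_force": force on a finger pad.
Only numpy, scipy, OpenCV 4.12 (cv2) and the standard library are available. Lean on these libraries where they do the work, as an engineer would, in place of code of your own. Each camera call takes 0.05 s, during which the arm holds its last target. There are 200 camera calls.

## Working session

There is one attempt and no reset: what is moved stays moved. The work goes in short steps, Python scripts to look and compute and a tool call to move; the robot and the scene stay as the last step left them, time stands still between calls to the robot, and variables do not carry over. Pictures are saved under pics/ and viewed, at most 10 in all, crops included, and the job is handed in when it is done.

Besides the shell and the picture viewer there is one more tool, called after "Call:" by a JSON object that holds its "api" and its "payload". arm_command: Moves the arm, as the interface text tells. Its arguments: {"type":"object","properties":{"steps":{"type":"array"}},"required":["steps"]}

```bash
mkdir -p pics; cat > h.py <<'E'
import numpy as np, cv2
from rig import robot, optics
def cloud(c):
    # world xyz for each pixel
    K=c["mtx"];h,w=c["z_map"].shape
    u,v=np.meshgrid(np.arange(w),np.arange(h))
    p=np.stack([(u-K[0][2])/K[0][0],(v-K[1][2])/K[1][1]],-1).astype(float)
    q=p.copy()
    for _ in range(10): q=p/(1+c["k1"]*(q**2).sum(-1,keepdims=True))
    z=c["z_map"][...,None]
    P=np.concatenate([q*z,z],-1)
    R=cv2.Rodrigues(np.array(c["rvec"],float))[0]
    W=(P-np.array(c["tvec"]).reshape(3))@R
    W[c["z_map"]<=0]=np.nan
    return W
E
python3 - <<'E'
from h import *
ims=[]
for n in("scene","top"):
    c=optics.get_image(n); W=cloud(c); cv2.imwrite(f"pics/{n}0.png",c["img"][...,::-1])
    np.savez(f"{n}0.npz",W=W,img=c["img"])
    R=cv2.Rodrigues(np.array(c["rvec"],float))[0]; print(n,"cam at",-R.T@np.array(c["tvec"]).reshape(3))
    for t in("stone_case","corner_stop","jar_front","jar_side","loupe"):
        for d in optics.trace(t,n)[:3]:
            m=d["pixels"]; X=W[m]; X=X[~np.isnan(X[:,0])]
            if len(X)==0: print(t,d["confidence"],d["point"],"no depth");continue
            print(t,round(d["confidence"],2),np.round(d["point"]),m.sum(),"med",np.round(np.median(X,0),3),"p2",np.round(np.percentile(X,2,0),3),"p98",np.round(np.percentile(X,98,0),3))
            np.save(f"m_{n}_{t}.npy",m) if d is not None and d["confidence"]>.5 else 0
print(robot.get_obs())
E
```

```text
scene cam at [0.15697782 0.80157813 0.51916429]
stone_case 0.96 [360. 193.] 3505 med [0.546 0.135 0.042] p2 [0.474 0.022 0.003] p98 [0.644 0.217 0.047]
corner_stop 0.61 [291. 198.] 976 med [0.693 0.285 0.017] p2 [0.562 0.101 0.002] p98 [0.713 0.316 0.021]
jar_front 0.79 [322. 245.] 470 med [0.511 0.339 0.034] p2 [0.499 0.314 0.   ] p98 [0.534 0.349 0.044]
jar_side 0.6 [265. 226.] 398 med [0.647 0.361 0.033] p2 [0.637 0.338 0.003] p98 [0.67  0.372 0.044]
loupe 0.49 [292. 248.] 182 med [0.57  0.365 0.011] p2 [0.561 0.34  0.001] p98 [0.582 0.379 0.014]
top cam at [0.51766666 0.23588303 1.01491071]
stone_case 0.64 [371. 214.] 6330 med [0.56  0.111 0.044] p2 [0.482 0.015 0.037] p98 [0.638 0.206 0.049]
corner_stop 0.55 [303. 149.] 1309 med [0.697 0.257 0.02 ] p2 [0.566 0.099 0.004] p98 [0.715 0.314 0.024]
jar_front 0.67 [261. 235.] 300 med [0.517 0.33  0.043] p2 [0.499 0.313 0.015] p98 [0.533 0.348 0.047]
jar_side 0.68 [252. 164.] 305 med [0.653 0.352 0.043] p2 [0.636 0.336 0.016] p98 [0.671 0.37  0.047]
loupe 0.71 [250. 208.] 212 med [0.572 0.363 0.013] p2 [0.56  0.341 0.001] p98 [0.584 0.38  0.017]
{'t': 0.6, 'qpos': array([-1.22897353e+00,  1.25794078e-01, -3.95764716e-02,  1.40538805e+00,
        2.25097510e-07,  1.57077563e+00]), 'joint_velocities': array([ 2.18629265e-03, -7.16545724e-04, -7.18980212e-04,  1.20485678e-03,
       -1.69491017e-03, -7.12775930e-05]), 'joint_torque': array([-2.08710644e-04, -4.35433495e+01,  3.52944589e+01,  1.01354202e-03,
        1.20750300e-05,  6.85416151e-07]), 'position': array([ 0.17598239, -0.4946254 ,  0.23130842]), 'tcp_rot': array([ 3.14155493e+00, -2.24316769e-07,  3.41843497e-01]), 'ft_force': array([ 0.39115753,  0.23196349, -1.11933433]), 'ft_torque': array([0.04052012, 0.0130325 , 0.01727383]), 'grasp_force': 0.0, 'opening': 0.08552133326616373}
```

```bash
cat >> h.py <<'E'
def yawrect(P):
    (cx,cy),(a,b),ang=cv2.minAreaRect((P*1000).astype(np.float32))
    if a<b: a,b,ang=b,a,ang+90     # ang: direction of long side
    y=np.deg2rad(ang-90); y=(y+np.pi/2)%np.pi-np.pi/2
    return np.array([cx,cy])/1000,y,(a,b)
def case(W,m):
    m=cv2.erode(m.astype(np.uint8),np.ones((2,2)))>0
    X=W[m]; X=X[(X[:,2]>.038)&(X[:,2]<.056)][:,:2]
    c=np.median(X,0); X=X[np.linalg.norm(X-c,axis=1)<.125]
    return yawrect(X)
from scipy.optimize import least_squares
def stop(W,m):
    X=W[m]; X=X[(X[:,2]>.014)&(X[:,2]<.028)][:,:2]
    def res(p):
        c,s=np.cos(p[2]),np.sin(p[2]); L=(X-p[:2])@np.array([[c,-s],[s,c]])
        q=lambda lo,hi:np.hypot(np.maximum(np.maximum(lo[0]-L[:,0],L[:,0]-hi[0]),0),np.maximum(np.maximum(lo[1]-L[:,1],L[:,1]-hi[1]),0))
        return np.minimum(q((0,-.2),(.014,.014)),q((-.15,0),(.014,.014)))
    best=min((least_squares(res,[*(X.max(0)-.014),a],loss="soft_l1",f_scale=.002) for a in(-.15,0,.15)),key=lambda r:r.cost)
    return best.x,best.cost,len(X)
E
python3 - <<'E'
from h import *
for n in("scene","top"):
    W=np.load(n+"0.npz")["W"]
    print(n,"case",case(W,np.load(f"m_{n}_stone_case.npy")),"stop",stop(W,np.load(f"m_{n}_corner_stop.npy")))
im=cv2.imread("pics/top0.png"); cv2.imwrite("pics/top0z.png",cv2.resize(im[80:330,180:500],None,fx=2.4,fy=2.4))
E
```

```text
scene case (array([0.5572226 , 0.11303973]), np.float64(-0.3588195447332265), (189.81289672851562, 132.03872680664062)) stop (array([ 0.7047328 ,  0.29080405, -0.09128   ]), np.float64(2.137985462048115e-06), 596)
top case (array([0.5589743 , 0.11014372]), np.float64(-0.3627398510158777), (189.3546905517578, 133.11537170410156)) stop (array([ 0.70425869,  0.29173911, -0.08603126]), np.float64(1.0810336532676964e-06), 1175)
```

View pics/top0z.png

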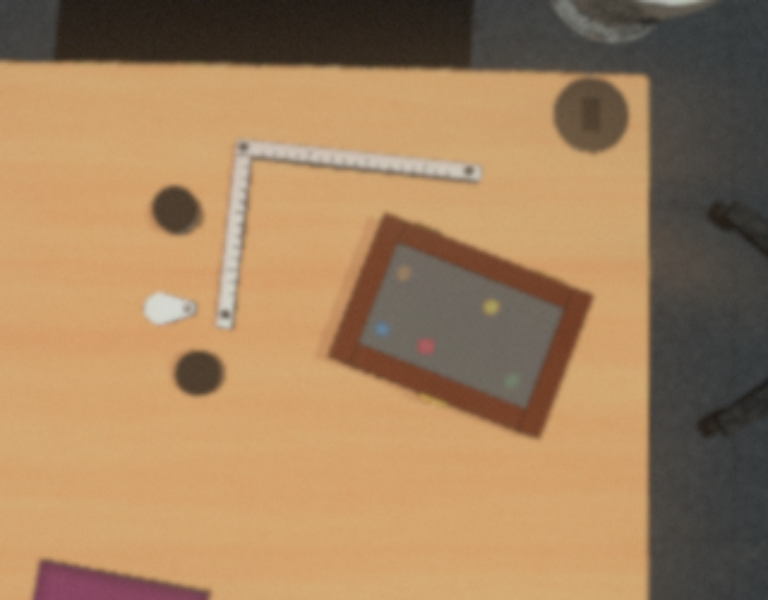

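View pics/scene0.png

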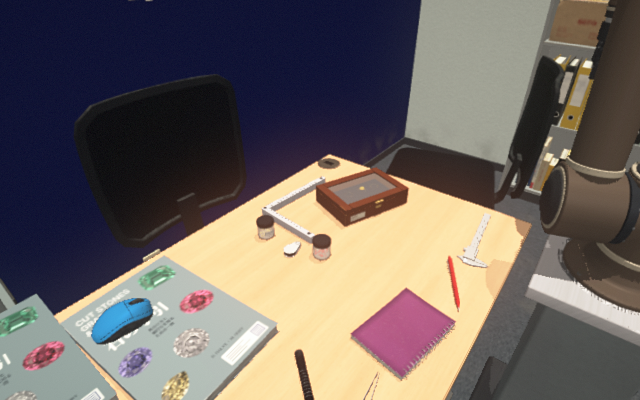

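The top crop (scale 2.4, offset 180,80) shows the case turned clockwise at about (460,325). The stop's inner corner is at about (250,155), with the jars at (177,210) and (199,373) and the loupe at (168,308). The scene view agrees. Both cameras put the stop at about (0.7045, 0.291), yaw -0.088, and the case at (0.558, 0.1115), yaw -0.361.

Plan: with the fingers open, straddle the lip and push the front face to square the case. Then push the right end, then seat it.

Call:
{"api": "arm_command", "payload": {"steps": [[[0,0,0.02],[0,0,0.117],1],[[0,0,0.02],[0,0,0.117],1],[[0,0,0.02],[0,0,0.117],1],[[0,0,0.02],[0,0,0.117],1],[[0,0,0.02],[0,0,0.117],1],[[0,0,0.02],[0,0,0.118],1],[[0.003,-0.04,0],[0,0,0],1],[[0.003,-0.04,0],[0,0,0],1],[[0.003,-0.04,0],[0,0,0],1],[[0.003,-0.04,0],[0,0,0],1],[[0.003,-0.04,0],[0,0,0],1],[[0.003,-0.04,0],[0,0,0],1],[[0.003,-0.04,0],[0,0,0],1],[[0.003,-0.04,0],[0,0,0],1],[[0.003,-0.04,0],[0,0,0],1],[[0.003,-0.04,0],[0,0,0],1],[[0.003,-0.04,0],[0,0,0],1],[[0.003,-0.04,0],[0,0,0],1],[[0.003,-0.04,0],[0,0,0],1],[[0.003,-0.04,0],[0,0,0],1]]}}

```text
t: 2.6
position: [0.3792, -0.0763, 0.116]
tcp_rot: [-3.064, 0.001, -0.257]
ft_force: [-0.1, 0.2, 0.0]
opening: 0.0856
grasp_force: 0.0
```

Call:
{"api": "arm_command", "payload": {"steps": [[[0,0,0],[0,0,0],1],[[0,0,0],[0,0,0],1],[[0,0,0],[0,0,0],1]]}}

```text
t: 2.9
position: [0.3784, -0.0771, 0.1158]
tcp_rot: [-3.066, 0.001, -0.258]
ft_force: [0.1, -0.1, -0.1]
opening: 0.0854
grasp_force: 0.0
```

```bash
cat >> h.py <<'E'
from scipy.spatial.transform import Rotation as Ro
S=np.array([.7045,.2913,-.088])   # stop x,y,yaw
def world(xy,S=S):
    c,s=np.cos(S[2]),np.sin(S[2]); return S[:2]+np.array([[c,-s],[s,c]])@np.array(xy)
def instop(xy,S=S):
    c,s=np.cos(S[2]),np.sin(S[2]); return np.array([[c,s],[-s,c]])@(np.array(xy)-S[:2])
def delta(p,yaw):
    o=robot.get_obs(); R=Ro.from_euler("xyz",o["tcp_rot"]); T=Ro.from_euler("xyz",[np.pi,0,yaw])
    print("pose",o["t"],np.round(o["position"],4),np.round(o["tcp_rot"],4),"instop",np.round(instop(o["position"][:2]),4),"F",np.round(o["ft_force"],1))
    print("tool shift",np.round(R.inv().apply(np.array(p)-o["position"]),4),"tool turn",np.round((R.inv()*T).as_rotvec(),4))
E
python3 -c "
from h import *
delta([.468,.145,.11],-.361)"
```

```text
pose 2.9 [ 0.3784 -0.0771  0.1158] [-3.0657e+00  1.3000e-03 -2.5790e-01] instop [-0.2924 -0.3956] F [ 0.1 -0.1 -0.1]
tool shift [ 0.03   -0.2364  0.0238] tool turn [-0.0757  0.0052  0.103 ]
```

Call:
{"api": "arm_command", "payload": {"steps": [[[0,0,0],[-0.038,0.003,0.052],1],[[0,0,0],[-0.038,0.003,0.052],1],[[0.0007,-0.03,0.001],[0,0,0],1],[[0.0007,-0.03,0.001],[0,0,0],1],[[0.0007,-0.03,0.001],[0,0,0],1],[[0.0007,-0.03,0.001],[0,0,0],1],[[0.0007,-0.03,0.001],[0,0,0],1],[[0.0007,-0.03,0.001],[0,0,0],1],[[0.0007,-0.03,0.001],[0,0,0],1],[[0.0007,-0.03,0.001],[0,0,0],1],[[0,0,0],[0,0,0],1],[[0,0,0],[0,0,0],1]]}}

```text
t: 4.1
position: [0.3987, -0.0224, 0.1271]
tcp_rot: [-3.0, 0.001, -0.16]
ft_force: [-0.5, 0.5, 0.3]
opening: 0.0856
grasp_force: 0.0
```

```bash
python3 -c "
from h import *
delta([.468,.145,.003],-.361)"
```

```text
pose 4.1 [ 0.3987 -0.0224  0.1271] [-2.9999e+00  1.0000e-03 -1.5980e-01] instop [-0.277  -0.3394] F [-0.5  0.5  0.3]
tool shift [ 0.0419 -0.157   0.1477] tool turn [-0.1411  0.0152  0.2008]
```

```bash
python3 -c "
from h import *
o=robot.get_obs();print(o['qpos'],o['joint_velocities'],o['joint_torque'])
c=optics.get_image('scene');cv2.imwrite('pics/s1.png',c['img'][...,::-1])"
```

```text
[-0.1608122  -0.09167    -0.49712154  1.16645724  0.14169009  3.14060028] [-0.0130377  -0.00022584 -0.00695674 -0.0023684  -0.00217863  0.00155943] [ 3.37454248e-01 -2.83588493e+01  3.45625949e+01 -2.40571797e-03
  4.86703701e-01 -1.28403499e-04]
```

View pics/s1.png

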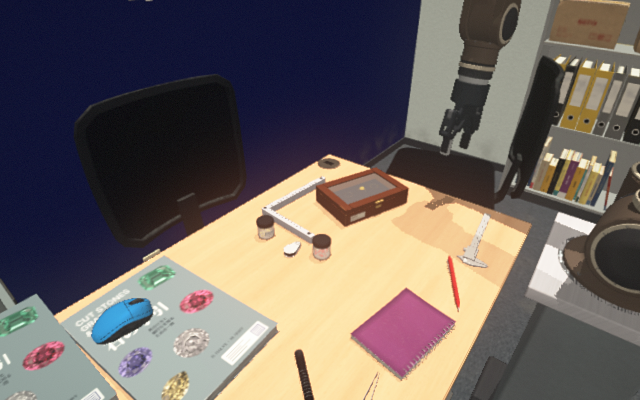

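The last joint hit its limit (q6 = q1 - yaw + π), so I'll use the half-turned tool, with yaw ≈ 2.78.

Call:
{"api": "arm_command", "payload": {"steps": [[[0,0,0],[-0.07,0,-0.1],1],[[0,0,0],[-0.07,0,-0.1],1],[[0,0,0],[0,0,-0.145],1],[[0,0,0],[0,0,-0.145],1],[[0,0,0],[0,0,-0.145],1],[[0,0,0],[0,0,-0.145],1],[[0,0,0],[0,0,-0.145],1],[[0,0,0],[0,0,-0.145],1],[[0,0,0],[0,0,-0.145],1],[[0,0,0],[0,0,-0.145],1],[[0,0,0],[0,0,-0.145],1],[[0,0,0],[0,0,-0.145],1],[[0,0,0],[0,0,-0.145],1],[[0,0,0],[0,0,-0.145],1],[[0,0,0],[0,0,-0.145],1],[[0,0,0],[0,0,-0.145],1],[[0,0,0],[0,0,-0.145],1],[[0,0,0],[0,0,-0.145],1],[[0,0,0],[0,0,-0.145],1],[[0,0,0],[0,0,0],1]]}}

```text
t: 6.15
position: [0.3985, -0.0229, 0.127]
tcp_rot: [3.133, 0.01, 2.503]
ft_force: [-1.4, 0.5, -0.1]
opening: 0.0851
grasp_force: 0.0
```

```bash
python3 -c "
from h import *
delta([.468,.145,.1],2.781)"
```

```text
pose 6.15 [ 0.3985 -0.0229  0.127 ] [3.1333 0.0101 2.5035] instop [-0.2772 -0.3399] F [-1.4  0.5 -0.1]
tool shift [0.0445 0.176  0.028 ] tool turn [ 0.0068  0.0112 -0.2775]
```

Call:
{"api": "arm_command", "payload": {"steps": [[[0,0,0],[0.003,0.006,-0.139],1],[[0,0,0],[0.003,0.006,-0.139],1],[[-0.0008,0.026,0.004],[0,0,0],1],[[-0.0008,0.026,0.004],[0,0,0],1],[[-0.0008,0.026,0.004],[0,0,0],1],[[-0.0008,0.026,0.004],[0,0,0],1],[[-0.0008,0.026,0.004],[0,0,0],1],[[-0.0008,0.026,0.004],[0,0,0],1],[[-0.0008,0.026,0.004],[0,0,0],1],[[0,0,0],[0,0,0],1],[[0,0,0],[0,0,0],1]]}}

```text
t: 7.25
position: [0.4677, 0.1458, 0.0989]
tcp_rot: [3.141, -0.001, 2.78]
ft_force: [-0.5, -1.0, -0.2]
opening: 0.0854
grasp_force: 0.0
```

```bash
python3 -c "
from h import *
delta([.468,.145,.004],2.781)"
```

```text
pose 7.25 [0.4677 0.1458 0.0989] [ 3.1414e+00 -1.2000e-03  2.7802e+00] instop [-0.2231 -0.1657] F [-0.5 -1.  -0.2]
tool shift [-0.0007 -0.0007  0.0949] tool turn [ 0.0002 -0.0012 -0.0008]
```

Call:
{"api": "arm_command", "payload": {"steps": [[[0,0,0.02],[0,0,0],1],[[0,0,0.02],[0,0,0],1],[[0,0,0.02],[0,0,0],1],[[0,0,0.02],[0,0,0],1],[[0,0,0.014],[0,0,0],1],[[-0.006,0,0],[0,0,0],1],[[-0.006,0,0],[0,0,0],1],[[-0.006,0,0],[0,0,0],1],[[-0.004,0,0],[0,0,0],1],[[-0.005,0,0],[0,0,-0.03],1],[[-0.005,0,0],[0,0,-0.03],1],[[-0.005,0,0],[0,0,-0.03],1],[[-0.005,0,0],[0,0,-0.03],1],[[-0.005,0,0],[0,0,-0.03],1],[[0,0,0],[0,0,0],1]]}}

```text
t: 8.75
position: [0.5133, 0.1307, 0.0058]
tcp_rot: [3.14, 0.0, 2.931]
ft_force: [-0.1, -0.6, 0.4]
opening: 0.0853
grasp_force: 0.0
```

```bash
cat >> h.py <<'E'
def look():
    for n in("top","scene"):
        c=optics.get_image(n); W=cloud(c)
        for d in optics.trace("stone_case",n)[:1]:
            q,y,ab=case(W,d["pixels"]); q=instop(q)
            print(n,round(d["confidence"],2),"case in stop",np.round(q,4),"home err",np.round(q-[-.065,-.095],4),"yaw err",round(y-S[2],4),np.round(ab))
    return c
E
python3 -c "
from h import *
delta(np.r_[world([-.147,-.19]),.004],np.pi-.088); look()
o=robot.get_obs();print(o['qpos'])"
```

```text
pose 8.75 [0.5133 0.1307 0.0058] [3.1401e+00 5.0000e-04 2.9313e+00] instop [-0.1764 -0.1768] F [-0.1 -0.6  0.4]
tool shift [-0.0308 -0.0095  0.0018] tool turn [ 0.0015  0.0005 -0.1223]
top 0.58 case in stop [-0.1012 -0.1856] home err [-0.0362 -0.0906] yaw err -0.1608 [180. 131.]
scene 0.88 case in stop [-0.1027 -0.1751] home err [-0.0377 -0.0801] yaw err -0.1745 [166. 130.]
[ 0.24934349  0.23186639 -0.42231212  0.91578002  0.0012893   0.45953373]
```

Call:
{"api": "arm_command", "payload": {"steps": [[[-0.005,0,0],[0,0,-0.031],1],[[-0.005,0,0],[0,0,-0.031],1],[[-0.005,0,0],[0,0,-0.031],1],[[-0.005,0,0],[0,0,-0.031],1],[[-0.005,0,0],[0,0,0],1],[[-0.004,0,0],[0,0,0],1],[[0,0,0],[0,0,0],1],[[0.02,0,0],[0,0,0],1],[[0.02,0,0],[0,0,0],1],[[0,0,-0.04],[0,0,0],1],[[0,0,-0.04],[0,0,0],1],[[0,0,0],[0,0,0],1]]}}

```text
t: 10.15
position: [0.5047, 0.1313, 0.0909]
tcp_rot: [3.137, 0.009, 3.056]
ft_force: [1.1, 1.4, 0.2]
opening: 0.0856
grasp_force: 0.0
```

```bash
python3 -c "
from h import *
look()
delta(np.r_[world([-.065,-.31]),.084],np.pi/2-.088)"
```

```text
top 0.56 case in stop [-0.0719 -0.182 ] home err [-0.0069 -0.087 ] yaw err -0.0166 [189. 129.]
scene 0.91 case in stop [-0.0757 -0.1779] home err [-0.0107 -0.0829] yaw err -0.0271 [187. 127.]
pose 10.35 [0.5009 0.1301 0.0844] [ 3.1405e+00 -9.0000e-04  3.0558e+00] instop [-0.1886 -0.1784] F [ 0.2  0.7 -0.7]
tool shift [-0.1233 -0.1318  0.0002] tool turn [ 1.000e-04 -1.600e-03  1.573e+00]
```

Call:
{"api": "arm_command", "payload": {"steps": [[[0,0,0],[0,0,0.143],1],[[0,0,0],[0,0,0.143],1],[[0,0,0],[0,0,0.143],1],[[0,0,0],[0,0,0.143],1],[[0,0,0],[0,0,0.143],1],[[0,0,0],[0,0,0.143],1],[[0,0,0],[0,0,0.143],1],[[0,0,0],[0,0,0.143],1],[[0,0,0],[0,0,0.143],1],[[0,0,0],[0,0,0.143],1],[[0,0,0],[0,0,0.143],1],[[-0.028,0.023,0],[0,0,0],1],[[-0.028,0.023,0],[0,0,0],1],[[-0.028,0.023,0],[0,0,0],1],[[-0.028,0.023,0],[0,0,0],1],[[-0.028,0.023,0],[0,0,0],1],[[0,0,0],[0,0,0],1],[[0,0,0],[0,0,0],1]]}}

```text
t: 12.15
position: [0.6028, -0.0199, 0.0832]
tcp_rot: [-3.138, -0.001, 1.481]
ft_force: [-0.6, 0.4, 0.2]
opening: 0.0853
grasp_force: 0.0
```

```bash
python3 -c "
from h import *
c=look()
delta(np.r_[world([-.073,-.318]),.004],np.pi/2-.088); cv2.imwrite('pics/s2.png',c['img'][100:300,200:500,::-1].repeat(2,0).repeat(2,1))
n=optics.get_image('scene')
for t in ('corner_stop',):
  d=optics.trace(t,'scene')[0]; print(stop(cloud(n),d['pixels']))
n=optics.get_image('top');d=optics.trace(t,'top')[0]; print(stop(cloud(n),d['pixels']))
"
```

```text
top 0.57 case in stop [-0.0733 -0.1817] home err [-0.0083 -0.0867] yaw err -0.0404 [189. 132.]
scene 0.62 case in stop [-0.0736 -0.179 ] home err [-0.0086 -0.084 ] yaw err -0.0182 [187. 131.]
pose 12.35 [ 0.6027 -0.0184  0.0847] [-3.1404e+00 -1.3000e-03  1.4842e+00] instop [-0.0742 -0.3174] F [ 0.4  0.2 -0.1]
tool shift [-0.0007  0.0013  0.0807] tool turn [-0.0012 -0.0013  0.0014]
(array([ 0.70477498,  0.29078894, -0.08780639]), np.float64(5.817256259999134e-06), 512)
(array([ 0.70443564,  0.29151159, -0.08752964]), np.float64(8.738089357855205e-07), 1201)
```

View pics/s2.png

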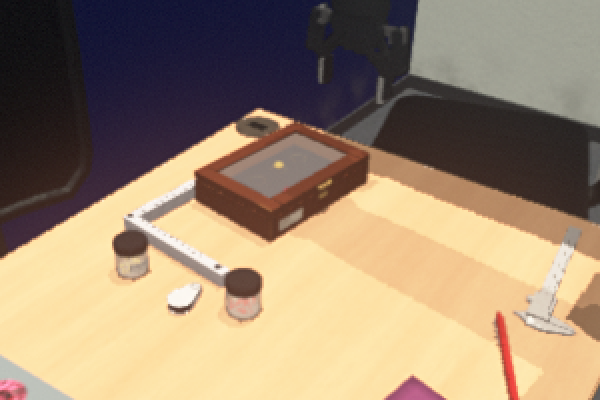

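Call:
{"api": "arm_command", "payload": {"steps": [[[0,0,0.02],[0,0,0],1],[[0,0,0.02],[0,0,0],1],[[0,0,0.02],[0,0,0],1],[[0,0,0.02],[0,0,0],1],[[0.008,0,0],[0,0,0],1],[[0.008,0,0],[0,0,0],1],[[0.008,0,0],[0,0,0],1],[[0.008,0,0],[0,0,0],1],[[0.008,0,0],[0,0,0],1],[[0.008,0,0],[0,0,0],1],[[0.008,0,0],[0,0,0],1],[[0.008,0,0],[0,0,0],1],[[0.008,0,0],[0,0,0],1],[[0.008,0,0],[0,0,0],1],[[0.008,0,0],[0,0,0],1],[[0.008,0,0],[0,0,0],1],[[0.008,0,0],[0,0,0],1],[[0,0,0],[0,0,0],1],[[0,0,0],[0,0,0],1]]}}

```text
t: 14.45
position: [0.6124, 0.0851, 0.0049]
tcp_rot: [-3.141, -0.002, 1.484]
ft_force: [0.1, 0.1, 0.2]
opening: 0.0855
grasp_force: 0.0
```

```bash
python3 -c "
from h import *
look()
delta(np.r_[world([-.073,-.201]),.004],np.pi/2-.088)"
```

```text
top 0.86 case in stop [-0.0774 -0.1044] home err [-0.0124 -0.0094] yaw err 0.0126 [190. 133.]
scene 0.58 case in stop [-0.0774 -0.104 ] home err [-0.0124 -0.009 ] yaw err 0.0015 [189. 131.]
pose 14.65 [0.6125 0.0843 0.0051] [-3.1411e+00 -1.5000e-03  1.4827e+00] instop [-0.0734 -0.2143] F [-0.2 -0.3  0.2]
tool shift [0.0133 0.0004 0.0011] tool turn [-0.0005 -0.0015 -0.0001]
```

Call:
{"api": "arm_command", "payload": {"steps": [[[0.003,0,0],[0,0,0],1],[[0.003,0,0],[0,0,0],1],[[0.002,0,0],[0,0,0],1],[[0.001,0,0],[0,0,0],1],[[0,0,0],[0,0,0],1]]}}

```text
t: 15.15
position: [0.6134, 0.0935, 0.0051]
tcp_rot: [-3.141, -0.001, 1.483]
ft_force: [0.2, -0.7, -1.6]
opening: 0.0855
grasp_force: 0.6
```

Call:
{"api": "arm_command", "payload": {"steps": [[[0.001,0,0],[0,0,0],1],[[0.001,0,0],[0,0,0],1],[[0,0,0],[0,0,0],1]]}}

```text
t: 15.45
position: [0.6135, 0.0954, 0.0051]
tcp_rot: [-3.141, -0.001, 1.483]
ft_force: [-0.5, -0.7, -0.5]
opening: 0.0856
grasp_force: 0.6
```

Call:
{"api": "arm_command", "payload": {"steps": [[[0.001,0,0],[0,0,0],1],[[0,0,0],[0,0,0],1]]}}

```text
t: 15.65
position: [0.6136, 0.0961, 0.0052]
tcp_rot: [-3.141, -0.001, 1.483]
ft_force: [0.1, -2.7, -0.7]
opening: 0.0851
grasp_force: 1.3
```

Call:
{"api": "arm_command", "payload": {"steps": [[[0.001,0,0],[0,0,0],1],[[0,0,0],[0,0,0],1]]}}

```text
t: 15.85
position: [0.6136, 0.0961, 0.0052]
tcp_rot: [-3.141, 0.001, 1.483]
ft_force: [0.6, -6.9, 0.4]
opening: 0.0854
grasp_force: 3.4
```

```bash
python3 -c "
from h import *
look()
delta(np.r_[world([-.073,-.201]),.004],np.pi/2-.088)"
```

```text
top 0.82 case in stop [-0.0766 -0.0955] home err [-0.0116 -0.0005] yaw err 0.0035 [187. 134.]
scene 0.84 case in stop [-0.0773 -0.0939] home err [-0.0123  0.0011] yaw err 0.0107 [190. 132.]
pose 16.05 [0.6136 0.0961 0.0052] [-3.1414e+00  1.1000e-03  1.4826e+00] instop [-0.0734 -0.2024] F [-1.7 -6.5  0.1]
tool shift [0.0014 0.0004 0.0012] tool turn [-0.0002  0.0011 -0.0002]
```

Call:
{"api": "arm_command", "payload": {"steps": [[[-0.015,0,0],[0,0,0],1],[[-0.015,0,0],[0,0,0],1],[[0,0,-0.04],[0,0,0],1],[[0,0,-0.04],[0,0,0],1],[[0,0,0],[0,0,-0.143],1],[[0,0,0],[0,0,-0.143],1],[[0,0,0],[0,0,-0.143],1],[[0,0,0],[0,0,-0.143],1],[[0,0,0],[0,0,-0.143],1],[[0,0,0],[0,0,-0.143],1],[[0,0,0],[0,0,-0.143],1],[[0,0,0],[0,0,-0.143],1],[[0,0,0],[0,0,-0.143],1],[[0,0,0],[0,0,-0.143],1],[[0,0,0],[0,0,-0.143],1]]}}

```text
t: 17.55
position: [0.6112, 0.0664, 0.0854]
tcp_rot: [3.14, 0.0, 3.061]
ft_force: [-0.2, -0.0, -0.7]
opening: 0.0854
grasp_force: 0.0
```

Call:
{"api": "arm_command", "payload": {"steps": [[[0.022,0.026,0],[0,0,0],1],[[0.022,0.026,0],[0,0,0],1],[[0.022,0.026,0],[0,0,0],1],[[0.022,0.026,0],[0,0,0],1],[[0.022,0.026,0],[0,0,0],1],[[0,0,0],[0,0,0],1],[[0,0,0],[0,0,0],1]]}}

```text
t: 18.25
position: [0.5127, 0.2061, 0.0857]
tcp_rot: [3.14, 0.0, 3.057]
ft_force: [-0.3, 0.0, -0.6]
opening: 0.0852
grasp_force: 0.0
```

```bash
python3 -c "
from h import *
look()
delta(np.r_[world([-.185,-.1]),.004],np.pi-.088)"
```

```text
top 0.79 case in stop [-0.0737 -0.0959] home err [-0.0087 -0.0009] yaw err 0.0038 [188. 127.]
scene 0.71 case in stop [-0.0778 -0.0933] home err [-0.0128  0.0017] yaw err -0.0163 [188. 131.]
pose 18.45 [0.5134 0.2052 0.0854] [3.1403e+00 1.0000e-04 3.0543e+00] instop [-0.1828 -0.1026] F [-0.1  0.2 -0.4]
tool shift [0.0022 0.0025 0.0814] tool turn [0.0013 0.0001 0.0007]
```

Call:
{"api": "arm_command", "payload": {"steps": [[[0,0,0.02],[0,0,0],1],[[0,0,0.02],[0,0,0],1],[[0,0,0.02],[0,0,0],1],[[0,0,0.02],[0,0,0],1],[[-0.006,0,0],[0,0,0],1],[[-0.006,0,0],[0,0,0],1],[[-0.006,0,0],[0,0,0],1],[[-0.006,0,0],[0,0,0],1],[[-0.004,0,0],[0,0,0],1],[[-0.004,0,0],[0,0,0],1],[[-0.004,0,0],[0,0,0],1],[[-0.002,0,0],[0,0,0],1],[[-0.001,0,0],[0,0,0],1],[[0,0,0],[0,0,0],1],[[0,0,0],[0,0,0],1]]}}

```text
t: 19.95
position: [0.5513, 0.2029, 0.0053]
tcp_rot: [3.141, -0.001, 3.056]
ft_force: [-3.8, -1.2, 2.5]
opening: 0.0851
grasp_force: 1.5
```

Call:
{"api": "arm_command", "payload": {"steps": [[[-0.001,0,0],[0,0,0],1],[[0,0,0],[0,0,0],1]]}}

```text
t: 20.15
position: [0.5525, 0.2029, 0.0053]
tcp_rot: [3.141, -0.0, 3.056]
ft_force: [-3.4, -0.8, 1.6]
opening: 0.0853
grasp_force: 1.5
```

Call:
{"api": "arm_command", "payload": {"steps": [[[-0.001,0,0],[0,0,0],1],[[0,0,0],[0,0,0],1]]}}

```text
t: 20.35
position: [0.5536, 0.2028, 0.0053]
tcp_rot: [3.14, -0.0, 3.056]
ft_force: [-3.5, -0.8, 0.3]
opening: 0.0854
grasp_force: 1.2
```

```bash
python3 -c "
from h import *
look()
delta(np.r_[world([-.141,-.1]),.004],np.pi-.088)"
```

```text
top 0.55 case in stop [-0.0372 -0.0436] home err [0.0278 0.0514] yaw err 0.7667 [189.  98.]
scene 0.64 case in stop [-0.0697 -0.0847] home err [-0.0047  0.0103] yaw err -0.0307 [172. 130.]
pose 20.55 [0.5536 0.2028 0.0053] [ 3.1404 -0.      3.0559] instop [-0.1425 -0.1014] F [-2.3 -0.  -0. ]
tool shift [-0.0015  0.0014  0.0013] tool turn [ 0.0012 -0.      0.0023]
```

Still sliding at about 3.5 N, so I'll continue in small steps.

Call:
{"api": "arm_command", "payload": {"steps": [[[-0.001,0,0],[0,0,0],1],[[-0.001,0,0],[0,0,0],1],[[0,0,0],[0,0,0],1]]}}

```text
t: 20.85
position: [0.5557, 0.2026, 0.0053]
tcp_rot: [3.14, -0.0, 3.056]
ft_force: [-1.7, -0.6, -0.1]
opening: 0.0852
grasp_force: 0.9
```

Call:
{"api": "arm_command", "payload": {"steps": [[[-0.001,0,0],[0,0,0],1],[[0,0,0],[0,0,0],1]]}}

```text
t: 21.05
position: [0.5564, 0.2026, 0.0053]
tcp_rot: [3.14, -0.001, 3.056]
ft_force: [-3.6, 0.3, 0.7]
opening: 0.085
grasp_force: 1.7
```

Call:
{"api": "arm_command", "payload": {"steps": [[[-0.001,0,0],[0,0,0],1],[[0,0,0],[0,0,0],1]]}}

```text
t: 21.25
position: [0.5564, 0.2026, 0.0053]
tcp_rot: [3.14, -0.002, 3.056]
ft_force: [-6.7, 0.9, 3.0]
opening: 0.0853
grasp_force: 3.6
```

Call:
{"api": "arm_command", "payload": {"steps": [[[0.015,0,0],[0,0,0],1],[[0.02,0,0],[0,0,0],1],[[0,0,-0.04],[0,0,0],1],[[0,0,-0.04],[0,0,0],1],[[0.02,0,-0.04],[0,0,0],1],[[0.04,-0.03,-0.02],[0,0,0],1],[[0.04,-0.03,-0.02],[0,0,0],1],[[0.04,-0.03,0],[0,0,0],1],[[0.03,-0.03,0],[0,0,0],1],[[0,0,0],[0,0,0],1]]}}

```text
t: 22.25
position: [0.3462, 0.102, 0.1632]
tcp_rot: [3.141, 0.002, 3.054]
ft_force: [0.8, 0.5, 0.3]
opening: 0.0854
grasp_force: 0.0
```

```bash
python3 - <<'E'
from h import *
c=look()
a=c['img'][100:300,180:440,::-1]
t=optics.get_image('top'); b=t['img'][80:280,220:480,::-1]; 
cv2.imwrite('pics/end.png',cv2.resize(np.hstack([a,b]),(780,300),interpolation=cv2.INTER_CUBIC))
W=cloud(t)
for n in("jar_front","jar_side","loupe"):
    m=optics.trace(n,"top")[0]["pixels"]; print(n,np.round(np.nanmedian(W[m],0),3))
E
```

```text
top 0.68 case in stop [-0.0659 -0.096 ] home err [-0.0009 -0.001 ] yaw err 0.0049 [188. 135.]
scene 0.78 case in stop [-0.0669 -0.096 ] home err [-0.0019 -0.001 ] yaw err 0.0114 [193. 132.]
jar_front [0.517 0.328 0.043]
jar_side [0.652 0.352 0.043]
loupe [0.572 0.361 0.013]
```

View pics/end.png

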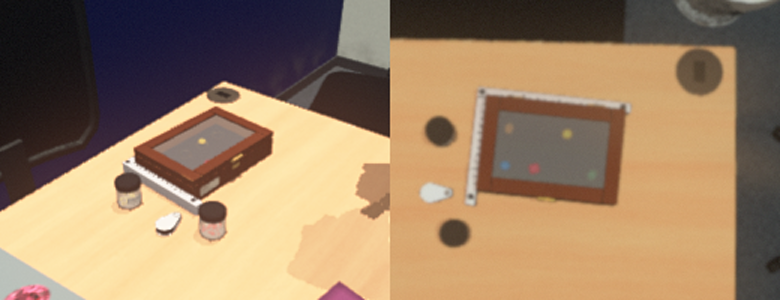

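The crop shows the case in the corner, its back along the rear leg (row ~100) and its left end along the side leg (column ~482 in the right half). The jars and loupe are where they stood. Both cameras put the case within about 2 mm of home, so I'm handing in.

```bash
python3 -c "
from rig import robot
print(robot.close_job())"
```

```text
the job is handed in; nothing more can be done
None
```

The case now sits in the corner stop within about 2 mm of home by both cameras, the jars and loupe moved no more than about 2 mm, and the job was handed in after about 22 s, with no verdict returned.

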